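Prop open the lens chest

TASK

Open the lid of the lens chest nearly fully (it has a black bar handle), then swing its prop rod (it has a red knob) out and down from the lid's edge and set the rod's foot right down in the hole of the yellow keeper strip, so that the rod props the lid up; let go of everything. Where the hole sits along the strip differs each time: look for it, or slide the foot lightly along the strip until it drops in, and never force the rod against the strip. Leave the microscope, the beaker and the slide box where they stand.

Things in the scene. Friction and masses are not known exactly. Their poses are not given: they have to be found in the camera images.
- chest: The lens chest, fixed to the bench: a cream open box 200 (x) by 215 (y) by 95 mm high, with a pale green lid. Origin at the centre of its underside, z up. The lid hinge is along its +y side; the handle is beyond its -y side; the prop rod and keeper are on its -x side, which faces the robot. Yaw varies.
- lid (a joint): Lid angle: 0 shut, grows as the lid opens, stop at 1.31 rad. The hinge is stiff (0.28 N m of friction, lid about 0.45 kg): opened nearly to its stop (beyond about 1.18 rad) the lid stays where it is left; lower than that it may sink shut under its own weight. With the rod seated it reads 0.89 to 0.94.
- lid_hinge (a point): Middle of the lid's hinge line, at x 0, y +105, z 101 mm in the chest's frame. The line runs along the chest's x. Lid plate 204 (x) by 218 by 10 mm, its mid-plane 2 mm over the hinge line when shut.
- lid_handle (a point): Middle of the lid's handle, a black round bar 10 mm thick, 110 mm long along the chest's x, 262 mm from the hinge line and 2 mm over it when shut, its axis 49 mm beyond the lid's free edge. It can turn between finger pads as the lid swings.
- prop_rod: Steel prop rod, 8 mm thick, turning on a pivot at the lid's edge (its origin): 190 mm from the hinge line along the lid, 2 mm over that line when shut, 112 mm from the chest's middle to -x; axis parallel to the hinge. The rod runs along its own +y. Stowed, it lies along the lid's edge, foot to the hinge; it swings out downwards up to 1.5 rad and stays where put (0.12 N m).
- prop_grip (a point): Middle of the red knob that swings the rod: a round peg 14 mm thick, 45 mm long, with a 20 mm wide, 5 mm thick end flange, standing out from the rod towards the chest's -x; 129 mm from the pivot along the rod, 139 mm from the chest's middle plane. It can turn between finger pads.
- prop_foot (a point): Centre of the rod's black nylon ball foot, 10 mm across, 184 mm from the pivot along the rod. It slides easily on the strip (friction about 0.15); more than 25 N on the strip is forcing it.
- keeper: Grey bracket with the yellow keeper strip, under the foot's path. Origin at x -112, y -30, z 80 mm in the chest's frame, on the strip's top; axes as the chest's. Strip 18 (x) by 110 mm, fast under light loads. Its one hole, 14 (y) by 13 mm, 15 mm deep, black bottom, is centred anywhere from y -15 to +15 mm here, not reported. Foot seated: its centre 10 mm below the strip's top.
- microscope: Bystander: cream microscope, 150 by 110 by about 340 mm tall, loose. Origin at the centre of its underside.
- beaker: Bystander: glass beaker, 72 mm across, 90 mm tall, loose. Origin at the centre of its underside.
- slide_box: Bystander: blue slide box with white lid, 102 by 77 by 34 mm, loose. Origin at the centre of its underside.

How it is judged:
By the outcome, as a careful person would: the job done as asked, in the order asked, and still so for the second after the job is handed in, with the robot touching nothing.
It also fails if it takes over 72 s, if anything falls off the work surface, if the arm or the gripper's body presses on something with over 40 N, if the wrist force passes 120 N, or if a joint passes its speed limit or range.

ROBOT

A 7-joint arm with a two-finger parallel gripper is mounted at the origin on the work surface. World frame = base frame: x ahead of the robot, y to its left, z up, the work surface at z = 0. Lengths are in m, angles in rad, forces in N, time in s.
With the tool pointing down it reaches from about 0.35 to 0.9 m from the base axis. Payload 8.1 kg.
Tool frame: the origin (TCP) lies midway between the tips of the shut fingers; the grasp point (between the pads) lies 19 mm behind it (arm.hold_point_z is the z of the grasp point in the tool frame, in m); z points along the fingers, y is the line along which they close (so a half turn about z gives the same grasp; the last joint's range is limited). The gripper opens to 92 mm and grips with 3 to 60 N. Pads are 19 mm wide; open, the fingers measure 130 mm over their backs; the gripper's body (75 mm by 190 mm) begins 47 mm behind the grasp point.
Start: joints at [-1.403, 0.434, 0.025, 1.573, -0.012, 1.134, -0.075], TCP at [0.167, 0.602, 0.227] pointing down, gripper open.
Joint ranges: [-2.62, 2.62], [-0.44, 2.09], [-1.27, 1.32], [0.08, 2.57], [-1.32, 4.46], [0.12, 2], [-2.74, 2.74]. Speed limits (rad/s): [2.22, 2.22, 3.01, 3.01, 3.14, 3.14, 3.14].

INTERFACE

Orientations are given as a rotation vector (axis times angle).
In Python, from cell import arm, get_image, camera_params, job gives the robot as it stands.
- The arm moves only by the tool send_rows, never from a script. Its argument "deltas" is a list of rows, each a list of 3 entries, a list of its own where there are three numbers: the shift along the world's x, y, z in m, then the turn, a rotation vector about the world's x, y, z in rad, then the finger opening in m, from 0 to 0.0918. In form: [[[tx, ty, tz], [ax, ay, az], gripper], ...]. A call has exactly 10 rows; each row shifts and turns the commanded pose from where the row before left it; what a row does not reach is not made up. A row lasts 1/10 s, in which the tool goes at most 50 mm and 8.59 degrees, less where a joint would pass 70% of its speed; a pose out of reach is approached as far as the arm can. A call with a gripper value outside its range is refused whole. The fingers move at their own pace and stop on an object; "force" is the grip in N (left out, the last holds). Time passes only in rows, so rows that do not move let the fingers close, or fill a call up. It gives the time, the measured TCP pose, the force and the opening at its end, in the units of the state.
- arm.observe(): the state, without advancing time (a new reading comes with each control period).
- get_image(name): name is "scene" or "top" or "wrist"; returns the picture (420x560x3 uint8, red, green, blue); there is no depth.
- camera_params(name): a dict with "fov_y" (degrees; the focal length in pixels is half the picture's height over the tangent of half this angle, whatever the lens; pixels are square), "cx", "cy" (the principal point, pixels), "rvec" (rotation vector, rad) and "tvec" (3), from world to camera coordinates, as OpenCV has them. Camera axes: x right, y down, z forward; pixel columns grow to the right and rows downward; lengths in m; the calibration is good to about 2 mm. The wrist camera is an equidistant fisheye: a pixel r from the principal point sees the ray r / f radians off the axis. A picture is of the moment at which its call begins: read the wrist's pose just before it. camera_params takes no time and is no camera call; for the wrist camera it gives the pose at the moment of the call.
- job.sign_off(): hands the job in, once; it reports no verdict.
The state is a dict: "clock": time; "joints": joint angles; "dq": joint speeds; "joint_efforts": joint torques, N m; "position": TCP position; "ee_rot": TCP orientation; "force": force on the tool from outside, world axes, zero at the start; "ft_torque": the same for the moment, N m; "width": opening from 0.0 (shut) to 1.0 (fully open).
Only numpy, scipy, OpenCV 4.12 (cv2) and the standard library are available. Lean on these libraries where they do the work, as an engineer would, in place of code of your own. Each camera call takes 0.05 s, during which the arm holds its last target. There are 200 camera calls.

## Working session

There is one attempt and no reset: what is moved stays moved. The work goes in short steps, Python scripts to look and compute and a tool call to move; the robot and the scene stay as the last step left them, time stands still between calls to the robot, and variables do not carry over. Pictures are saved under pics/ and viewed, on a budget of 10 in all, crops included, one or two more only if the job needs it, and the job is handed in when it is done.

Besides the shell and the picture viewer there is one more tool, called as a command line: name --argument value ..., lists and objects as JSON in quotes. send_rows: Moves the arm, as the interface text tells. Its arguments: {"type":"object","properties":{"deltas":{"type":"array","items":{"type":"array"}},"force":{"type":"number"}},"required":["deltas"]}

```bash
ls; mkdir -p pics
python3 - <<'E'
from cell import arm,get_image,camera_params
import cv2
print(arm.observe(), arm.hold_point_z)
for n in("scene","top"):
    im=get_image(n); cv2.imwrite(f"pics/{n}0.png",im[:,:,::-1]); print(camera_params(n))
E
```

```text
pics
{'clock': 0.0, 'joints': array([-1.40260133,  0.43518925,  0.02498136,  1.57408616, -0.01158704,
        1.13404238, -0.07508177]), 'dq': array([ 0.00068138,  0.00071161,  0.00045544,  0.00093058, -0.00040429,
        0.00029332,  0.00018477]), 'joint_efforts': array([ 6.05559326e-04, -6.67840648e+01,  9.85693149e-01, -3.14449883e+01,
       -6.04372169e-02,  4.32647823e-02,  1.78240052e-04]), 'position': array([0.16711141, 0.60170402, 0.22597029]), 'ee_rot': array([-4.24140982e-01, -3.11277209e+00,  2.48078723e-03]), 'force': array([-0.70425386,  0.99134026,  0.37998445]), 'ft_torque': array([-0.02867578,  0.01789612,  0.00867829]), 'width': 0.999758940205293} -0.0188
{'fov_y': 50.56330426232806, 'cx': 280.67683672501283, 'cy': 206.4344609230936, 'rvec': array([ 1.89188234,  1.5048754 , -0.66475241]), 'tvec': array([-0.08492146, -0.29984586,  1.7042457 ])}
{'fov_y': 51.475033656918775, 'cx': 273.3652002880844, 'cy': 209.37324927728474, 'rvec': array([ 2.12770871, -2.1061338 ,  0.16839324]), 'tvec': array([-0.0224537 ,  0.54430933,  1.1199353 ])}
```

View pics/scene0.png

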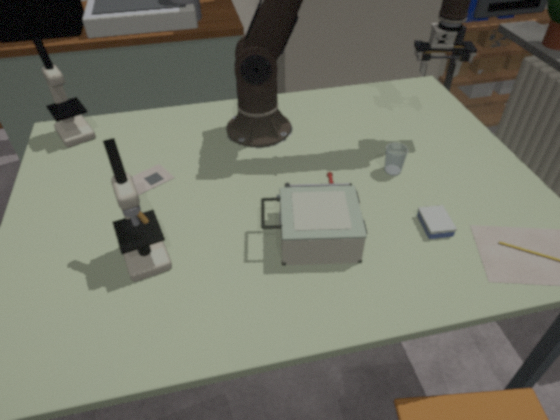

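View pics/top0.png

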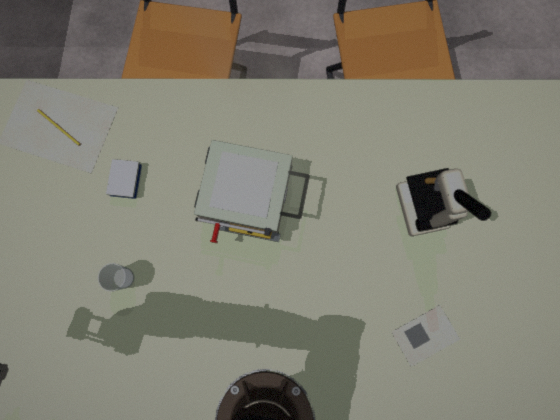

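Scene view: the chest is near the table's middle, with the handle to the robot's right and the knob towards the robot. Top view: lid at about (245,187), handle at (320,195), knob at (215,233). The other objects stand clear. I'll enlarge the chest.

Run:
```python
import cv2
im=cv2.imread("pics/top0.png")[130:250,185:335]
cv2.imwrite("pics/crop0.png",cv2.resize(im,None,fx=5,fy=5,interpolation=cv2.INTER_CUBIC))
```

```text
(no output)
```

View pics/crop0.png

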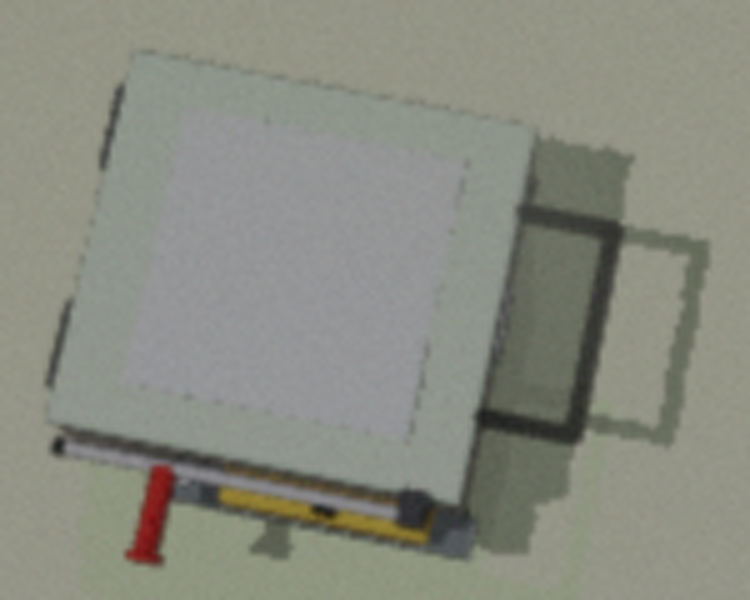

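Crop (5x): lid corners at (137,52), (537,128), (463,505) and (48,422). Handle bar runs (613,230)–(578,435), rod foot at (58,446), pivot at (412,505), knob from (160,470) to (145,555). The hole shows as a dark spot in the yellow strip at about (322,511), partly under the rod.

```bash
cat > h.py <<'E'
import numpy as np,cv2
from scipy.optimize import least_squares
from scipy.spatial.transform import Rotation as R
from cell import arm,get_image,camera_params
def proj(P,c):
    f=210/np.tan(np.radians(c["fov_y"])/2)
    K=np.array([[f,0,c["cx"]],[0,f,c["cy"]],[0,0,1]])
    return cv2.projectPoints(np.asarray(P,float).reshape(-1,3),c["rvec"],c["tvec"],K,None)[0][:,0]
def ray(uv,c):
    f=210/np.tan(np.radians(c["fov_y"])/2)
    Rm=cv2.Rodrigues(c["rvec"])[0]
    d=Rm.T@np.array([(uv[0]-c["cx"])/f,(uv[1]-c["cy"])/f,1]); o=-Rm.T@c["tvec"]
    return o,d
def onz(uv,c,z):
    o,d=ray(uv,c); return o+d*(z-o[2])/d[2]
def W(L,p): # chest local -> world
    c,s=np.cos(p[2]),np.sin(p[2]); L=np.asarray(L,float).reshape(-1,3)
    return L@np.array([[c,-s,0],[s,c,0],[0,0,1]]).T+[p[0],p[1],0]
E
python3 - <<'E'
from h import *
c=camera_params("top")
cr=np.array([[137,52],[537,128],[463,505],[48,422],[613,230],[578,435],[58,446],[412,505]])
uv=(cr+.5)/5-.5+[185,130]
L=np.array([[102,110,108],[102,-108,108],[-102,-108,108],[-102,110,108],[50,-157,103],[-50,-157,103],[-112,99,105],[-112,-85,105]])/1e3
r=least_squares(lambda p:(proj(W(L,p),c)-uv).ravel(),[.6,.05,0])
p=r.x;print(p,np.degrees(p[2]),r.fun.reshape(-1,2).round(2))
q=onz((np.array([322,511])+.5)/5-.5+[185,130],c,.08)
s,co=np.sin(p[2]),np.cos(p[2]); d=q[:2]-p[:2]; print("hole local",co*d[0]+s*d[1],-s*d[0]+co*d[1])
for n,l in dict(handle=[0,-157,103],hinge=[0,105,101],pivot=[-112,-85,103],grip=[-139,44,103]).items(): print(n,W(np.array(l)/1e3,p))
E
```

```text
[ 0.59990042  0.05861668 -0.18733446] -10.733473693047678 [[-0.82 -0.98]
 [ 0.56 -0.93]
 [-0.04 -0.07]
 [-0.83 -0.04]
 [ 0.09  1.7 ]
 [-0.16 -1.94]
 [ 0.69 -0.03]
 [ 0.48  2.17]]
hole local -0.11591407346317313 -0.036048116594961
handle [[ 0.57066064 -0.09563647  0.103     ]]
hinge [[0.61945569 0.16177961 0.101     ]]
pivot [[ 0.4740295  -0.00403722  0.103     ]]
grip [[0.47152694 0.12773431 0.103     ]]
```

send_rows --deltas '[[[0.01,-0.017,0.01],[0,0,0.008],0.036],[[0.02,-0.035,0.01],[0,0,0.008],0.036],[[0.02,-0.035,0.01],[0,0,0.008],0.036],[[0.02,-0.035,0.01],[0,0,0.008],0.036],[[0.02,-0.035,0.01],[0,0,0.008],0.036],[[0.02,-0.035,0.01],[0,0,0.008],0.036],[[0.02,-0.035,0.01],[0,0,0.008],0.036],[[0.02,-0.035,0.01],[0,0,0.008],0.036],[[0.02,-0.035,0],[0,0,0.008],0.036],[[0.02,-0.035,0],[0,0,0.008],0.036]]'

```text
clock: 1.1
position: [0.3579, 0.2678, 0.3074]
ee_rot: [0.3, 3.127, 0.002]
force: [0.4, 0.8, 0.5]
width: 0.392
```

send_rows --deltas '[[[0.02,-0.035,0],[0,0,0],0.036],[[0.02,-0.035,0],[0,0,0],0.036],[[0.02,-0.035,0],[0,0,0],0.036],[[0.02,-0.035,0],[0,0,0],0.036],[[0.02,-0.035,0],[0,0,0],0.036],[[0.02,-0.035,-0.01],[0,0,0],0.036],[[0.02,-0.035,-0.02],[0,0,0],0.036],[[0.02,-0.035,-0.03],[0,0,0],0.036],[[0.02,-0.035,-0.03],[0,0,0],0.036],[[0.01,-0.018,-0.02],[0,0,0],0.036]]'

```text
clock: 2.1
position: [0.5467, -0.0667, 0.1956]
ee_rot: [-0.305, -3.126, 0.002]
force: [-0.4, 1.0, 0.7]
width: 0.392
```

send_rows --deltas '[[[0.006,-0.007,0],[0,0,0],0.036],[[0.006,-0.007,0],[0,0,0],0.036],[[0.006,-0.008,0],[0,0,0],0.036],[[0.006,-0.008,0],[0,0,0],0.036],[[0,0,-0.01],[0,0,0],0.036],[[0,0,-0.01],[0,0,0],0.036],[[0,0,-0.01],[0,0,0],0.036],[[0,0,-0.01],[0,0,0],0.036],[[0,0,0],[0,0,0],0.036],[[0,0,0],[0,0,0],0.036]]'

```text
clock: 3.1
position: [0.5708, -0.0923, 0.1567]
ee_rot: [-0.299, -3.126, 0.0]
force: [-0.5, -1.1, -0.0]
width: 0.39
```

Run:
```python
from h import *
s=arm.observe();print(s["position"],s["ee_rot"],s["joints"].round(2))
a=get_image("wrist");b=get_image("scene");c=camera_params("scene")
print(proj(s["position"],c))
b=cv2.resize(b[150:270,215:375],None,fx=3,fy=3,interpolation=2)
o=np.zeros((420,560+480,3),np.uint8);o[:,:560]=a;o[:360,560:]=b
cv2.imwrite("pics/w1.png",cv2.resize(o,None,fx=.77,fy=.77,interpolation=cv2.INTER_AREA)[:,:,::-1])
```

```text
[ 0.57075285 -0.09228177  0.15670745] [-2.99092421e-01 -3.12649015e+00  7.48706011e-05] [-0.28  0.45  0.48  1.81 -0.25  0.95  1.69]
[[262.24168159 197.47970327]]
```

View pics/w1.png

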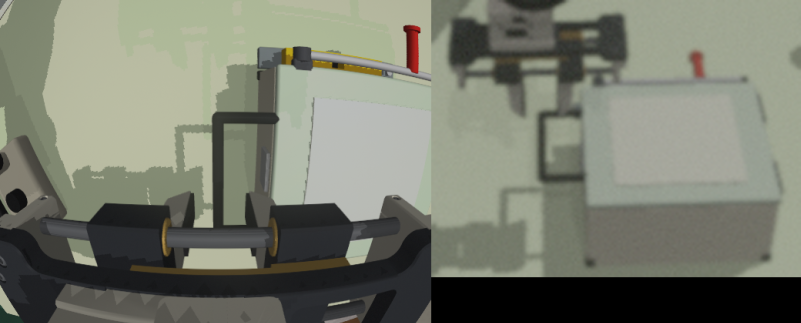

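Wrist view: the handle bar (column ~218) lies centred between the fingers, and the inner finger clears the lid's edge. Going down and gripping.

send_rows --deltas '[[[0,-0.002,-0.01],[0,0,0],0.036],[[0,0,-0.012],[0,0,0],0.036],[[0,0,-0.012],[0,0,0],0.036],[[0,0,-0.012],[0,0,0],0.036],[[0,0,-0.012],[0,0,0],0.036],[[0,0,-0.012],[0,0,0],0.036],[[0,0,0],[0,0,0],0.036],[[0,0,0],[0,0,0],0.0],[[0,0,0],[0,0,0],0.0],[[0,0,0],[0,0,0],0.0]]' --force 12

```text
clock: 4.2
position: [0.5715, -0.0945, 0.0876]
ee_rot: [0.299, 3.126, 0.0]
force: [-0.0, -0.5, -0.4]
width: 0.179
```

Run:
```python
from h import *
s=arm.observe();print(s["position"],s["ee_rot"],s["width"],s["force"])
p=[.5999,.0586,-.1873]
th0=0
prev=None
for th in np.arange(0,1.29,.0417*1):
    y=105-262*np.cos(th)-2*np.sin(th); z=101+262*np.sin(th)+2*np.cos(th)
    w=W(np.array([0,y,z])/1e3,p)[0]-[0,0,.0188]
    if prev is not None: print(round(th,3),(w-prev).round(4))
    else: print(w)
    prev=w
```

```text
[ 0.57149822 -0.09446875  0.08764769] [2.99115580e-01 3.12615126e+00 2.09487437e-04] 0.17945735948522595 [-0.0044115  -0.54220189 -0.35141468]
[ 0.57066553 -0.09565416  0.0842    ]
0.042 [0.     0.0001 0.0109]
0.083 [0.0001 0.0006 0.0109]
0.125 [0.0002 0.001  0.0109]
0.167 [0.0003 0.0015 0.0108]
0.209 [0.0004 0.0019 0.0107]
0.25 [0.0004 0.0024 0.0106]
0.292 [0.0005 0.0028 0.0105]
0.334 [0.0006 0.0032 0.0104]
0.375 [0.0007 0.0036 0.0102]
0.417 [0.0008 0.0041 0.01  ]
0.459 [0.0008 0.0045 0.0099]
0.5 [0.0009 0.0049 0.0097]
0.542 [0.001  0.0053 0.0094]
0.584 [0.0011 0.0057 0.0092]
0.626 [0.0011 0.006  0.0089]
0.667 [0.0012 0.0064 0.0087]
0.709 [0.0013 0.0068 0.0084]
0.751 [0.0013 0.0071 0.0081]
0.792 [0.0014 0.0074 0.0078]
0.834 [0.0015 0.0077 0.0074]
0.876 [0.0015 0.008  0.0071]
0.917 [0.0016 0.0083 0.0068]
0.959 [0.0016 0.0086 0.0064]
1.001 [0.0017 0.0089 0.006 ]
1.042 [0.0017 0.0091 0.0056]
1.084 [0.0018 0.0093 0.0052]
1.126 [0.0018 0.0096 0.0048]
1.168 [0.0018 0.0097 0.0044]
1.209 [0.0019 0.0099 0.004 ]
1.251 [0.0019 0.0101 0.0036]
```

send_rows --deltas '[[[0,0,0],[0,0,0],0.0],[[0,0,0],[0,0,0],0.0],[[0,0,0],[0,0,0],0.0],[[0,0,0.005],[0,0,0],0.0],[[0,0.0005,0.011],[0,0,0],0.0],[[0,0.001,0.011],[0,0,0],0.0],[[0,0.001,0.011],[0,0,0],0.0],[[0,0.0015,0.011],[0,0,0],0.0],[[0,0.002,0.011],[0,0,0],0.0],[[0.001,0.0025,0.011],[0,0,0],0.0]]'

```text
clock: 5.2
position: [0.573, -0.0839, 0.1591]
ee_rot: [0.297, 3.126, 0.003]
force: [6.0, 7.0, -6.7]
width: 0.101
```

send_rows --deltas '[[[0.0005,0.0028,0.0105],[0,0,0],0.0],[[0.0006,0.0032,0.0104],[0,0,0],0.0],[[0.0007,0.0036,0.0102],[0,0,0],0.0],[[0.0008,0.0041,0.01],[0,0,0],0.0],[[0.0008,0.0045,0.0099],[0,0,0],0.0],[[0.0009,0.0049,0.0097],[0,0,0],0.0],[[0.001,0.0053,0.0094],[0,0,0],0.0],[[0.0011,0.0057,0.0092],[0,0,0],0.0],[[0.0011,0.006,0.0089],[0,0,0],0.0],[[0.0012,0.0064,0.0087],[0,0,0],0.0]]'

```text
clock: 6.2
position: [0.581, -0.0342, 0.2543]
ee_rot: [-0.293, -3.127, -0.007]
force: [9.7, 13.0, -17.3]
width: 0.101
```

```bash
cat >> h.py <<'E'
P=[.5999,.0586,-.1873]
def lidang():
    s=arm.observe(); g=s["position"]+R.from_rotvec(s["ee_rot"]).apply([0,0,-.0188])
    d=R.from_rotvec([0,0,-P[2]]).apply(g-[P[0],P[1],0])
    return s,g,d,np.arctan2(d[2]-.101,.105-d[1]),np.hypot(d[2]-.101,.105-d[1])
E
python3 -c "
from h import *
print(lidang())"
```

```text
({'clock': 6.2, 'joints': array([-0.39749392,  0.36143477,  0.50792188,  1.67179796, -0.19392562,
        1.1586224 ,  1.54538169]), 'dq': array([-0.11867837, -0.05502091,  0.00462974, -0.14100089,  0.04044288,
        0.19157173, -0.15236985]), 'joint_efforts': array([  9.08990443, -64.20578241,  14.83072042, -31.78543568,
         4.71175477,   2.27495201,   0.34580159]), 'position': array([ 0.58100535, -0.03422955,  0.25431382]), 'ee_rot': array([-0.29265149, -3.12701259, -0.0073007 ]), 'force': array([  9.66314788,  13.02183124, -17.3360352 ]), 'ft_torque': array([ 2.97328032, -2.14895831, -0.09217244]), 'width': 0.10079800167070863}, array([ 0.58101419, -0.03431816,  0.27311361]), array([-0.00125352, -0.09480974,  0.27311361]), np.float64(0.7110680397485112), np.float64(0.26371770014115786))
```

send_rows --deltas '[[[0.002,0.0085,0.006],[0,0,0],0.0],[[0.002,0.0085,0.006],[0,0,0],0.0],[[0.0018,0.0078,0.0075],[0,0,0],0.0],[[0.0018,0.0078,0.0072],[0,0,0],0.0],[[0.0018,0.008,0.007],[0,0,0],0.0],[[0.0018,0.0083,0.0068],[0,0,0],0.0],[[0.0018,0.0086,0.0064],[0,0,0],0.0],[[0.0018,0.0089,0.006],[0,0,0],0.0],[[0.0018,0.0091,0.0056],[0,0,0],0.0],[[0.0018,0.0093,0.0052],[0,0,0],0.0]]'

```text
clock: 7.2
position: [0.5973, 0.0437, 0.3195]
ee_rot: [-0.303, -3.124, 0.003]
force: [-8.0, -2.5, 1.3]
width: 0.101
```

```bash
python3 -c "
from h import *
print(lidang()[1:])"
```

```text
(array([0.59736626, 0.04375972, 0.33828459]), array([ 2.73939699e-04, -1.50525341e-02,  3.38284589e-01]), np.float64(1.1024054359364528), np.float64(0.26592590503874836))
```

send_rows --deltas '[[[0.0015,0.0095,0.0046],[0,0,0],0.0],[[0.0015,0.0097,0.0043],[0,0,0],0.0],[[0.0015,0.0099,0.0038],[0,0,0],0.0],[[0.001,0.008,0.0025],[0,0,0],0.0],[[0.001,0.005,0.0015],[0,0,0],0.0],[[0,0,0],[0,0,0],0.0],[[0,0,0],[0,0,0],0.0],[[0,0,0],[0,0,0],0.0],[[0,0,0],[0,0,0],0.0],[[0,0,0],[0,0,0],0.0]]'

```text
clock: 8.2
position: [0.6061, 0.0871, 0.3372]
ee_rot: [0.3, 3.125, 0.001]
force: [-3.0, -2.0, 8.1]
width: 0.103
```

```bash
python3 -c "
from h import *
print(lidang()[1:])"
```

```text
(array([0.60601216, 0.08704825, 0.35597275]), array([0.00070801, 0.02908883, 0.35597275]), np.float64(1.2814301384878313), np.float64(0.26603309303290384))
```

send_rows --deltas '[[[0,0,0],[0,0,0],0.045],[[0,0,0],[0,0,0],0.045],[[0,0,0],[0,0,0],0.045],[[0,0,0],[0,0,0],0.045],[[0,0,0.005],[0,0,0],0.045],[[0,0,0.01],[0,0,0],0.045],[[0,0,0.015],[0,0,0],0.045],[[0,0,0.02],[0,0,0],0.045],[[-0.01,0,0.02],[0,0,0],0.045],[[-0.02,0,0.01],[0,0,0],0.045]]'

```text
clock: 9.2
position: [0.5765, 0.0873, 0.4175]
ee_rot: [0.3, 3.125, 0.0]
force: [-0.6, -0.2, 0.3]
width: 0.493
```

send_rows --deltas '[[[-0.035,0,0],[-0.011,-0.059,0],0.06],[[-0.04,0,0],[-0.011,-0.059,0],0.06],[[-0.04,0,0],[-0.011,-0.059,0],0.06],[[-0.04,0,0],[-0.011,-0.059,0],0.06],[[-0.035,0,0],[-0.011,-0.059,0],0.06],[[-0.02,0,-0.02],[-0.011,-0.059,0],0.06],[[0,0.01,-0.03],[-0.011,-0.059,0],0.06],[[0,0.01,-0.03],[-0.011,-0.059,0],0.06],[[0,0.01,-0.03],[-0.011,-0.059,0],0.06],[[0,0,0],[-0.011,-0.059,0],0.06]]'

```text
clock: 10.2
position: [0.3647, 0.1172, 0.3032]
ee_rot: [0.241, 2.531, -0.072]
force: [-0.1, -1.0, -0.2]
width: 0.655
```

Run:
```python
from h import *
s=arm.observe();print(s["position"],s["ee_rot"],s["joints"].round(2))
print(R.from_rotvec(s["ee_rot"]).as_matrix().round(3))
a=get_image("top");b=get_image("scene")
ct,cs=camera_params("top"),camera_params("scene")
o=np.hstack([cv2.resize(a[140:260,180:310],None,fx=3,fy=3,interpolation=2),cv2.resize(b[110:230,235:365],None,fx=3,fy=3,interpolation=2)])
cv2.imwrite("pics/k1.png",o[:,:,::-1])
for th in(1.2,1.25,1.3):
    def l(x,r,h=2): return [x,105-r*np.cos(th)-h*np.sin(th),101+r*np.sin(th)+h*np.cos(th)]
    for n,q in dict(grip=l(-139,61),kend=l(-161,61),piv=l(-112,190),foot=l(-112,6),c1=l(-102,213),c2=l(102,213),hand=l(0,262)).items():
        w=W(np.array(q)/1e3,P)[0]
        print(th,n,w.round(4),((proj(w,ct)[0]-[180,140])*3+1).round(),((proj(w,cs)[0]-[235,110])*3+1+[390,0]).round())
```

```text
[0.36466556 0.11718602 0.3032203 ] [ 0.24094764  2.53097983 -0.0718566 ] [-0.82 -0.28 -0.14  2.34  0.65  0.93  0.06]
[[-0.81   0.188  0.555]
 [ 0.156  0.982 -0.105]
 [-0.565  0.002 -0.825]]
1.2 grip [0.4784 0.1641 0.1586] [ 53. 264.] [716. 159.]
1.2 kend [0.4568 0.1682 0.1586] [ 47. 290.] [713. 146.]
1.2 piv [0.4962 0.1131 0.2788] [ 92. 216.] [680.  70.]
1.2 foot [0.5087 0.1787 0.1073] [ 49. 236.] [736. 218.]
1.2 c1 [0.5045 0.1031 0.3002] [102. 199.] [674.  56.]
1.2 c2 [0.7049 0.0651 0.3002] [164. -70.] [706. 204.]
1.2 hand [0.6014 0.0667 0.3459] [150.  47.] [671.  78.]
1.25 grip [0.4789 0.1669 0.1595] [ 49. 263.] [719. 158.]
1.25 kend [0.4573 0.171  0.1595] [ 43. 289.] [716. 145.]
1.25 piv [0.4979 0.1219 0.2819] [ 80. 213.] [691.  67.]
1.25 foot [0.5087 0.1789 0.1073] [ 49. 236.] [736. 218.]
1.25 c1 [0.5064 0.1129 0.3038] [ 87. 196.] [686.  52.]
1.25 c2 [0.7068 0.0749 0.3038] [150. -75.] [719. 200.]
1.25 hand [0.6037 0.0787 0.3503] [132.  42.] [687.  73.]
1.3 grip [0.4795 0.1697 0.1603] [ 46. 262.] [722. 158.]
1.3 kend [0.4579 0.1738 0.1603] [ 39. 289.] [719. 144.]
1.3 piv [0.4996 0.1308 0.2846] [ 67. 210.] [701.  64.]
1.3 foot [0.5088 0.1791 0.1073] [ 48. 236.] [736. 218.]
1.3 c1 [0.5083 0.1229 0.3068] [ 73. 192.] [698.  49.]
1.3 c2 [0.7087 0.0849 0.3068] [136. -79.] [733. 197.]
1.3 hand [0.606 0.091 0.354] [113.  37.] [703.  68.]
```

View pics/k1.png

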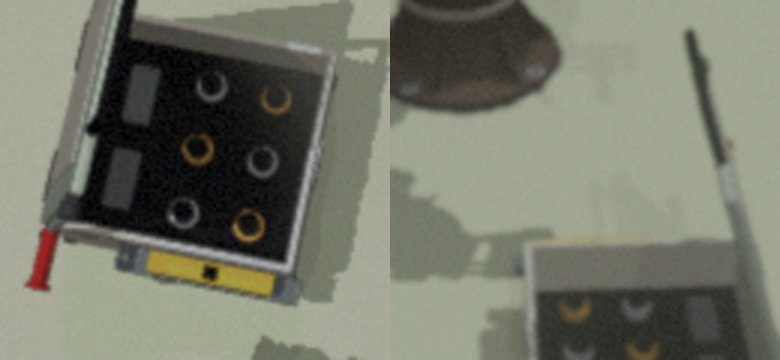

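Left (top, 3x): the lid stands open, and the yellow strip runs (148,265)–(274,283) with its black hole clearly seen at (210,273). The knob runs (48,232)–(37,285). Right (scene): the lid is nearly upright, as predicted for about 1.28 rad. I'll refine the chest pose and hole with the strip and rim.

Run:
```python
from h import *
a=get_image("top");c=camera_params("top")
h=cv2.cvtColor(a,cv2.COLOR_RGB2HSV).astype(int)
m=(h[...,0]>18)&(h[...,0]<32)&(h[...,1]>140)&(h[...,2]>70)
m[:222]=0;m[245:]=0;m[:,:220]=0;m[:,290:]=0
ys,xs=np.nonzero(m);hull=cv2.convexHull(np.c_[xs,ys].astype(np.int32))
rr=cv2.minAreaRect(np.c_[xs,ys].astype(np.float32));print("rect",rr,len(xs))
g=a.sum(2).astype(float)
M=np.zeros(m.shape,np.uint8);cv2.fillConvexPoly(M,hull,1);M=cv2.erode(M,np.ones((3,3)))
w=np.clip(200-g,0,None)*M; Y,X=np.mgrid[:420,:560]
near=(abs(X-250)<6)&(abs(Y-230.7)<5);w=w*near
hc=np.array([(w*X).sum(),(w*Y).sum()])/w.sum();print("hole px",hc)
def loc(uv):
    q=onz(uv,c,.08);return R.from_rotvec([0,0,-P[2]]).apply(q-[P[0],P[1],0]),q
print("hole",loc(hc));print("strip mid",loc(rr[0]))
b=cv2.boxPoints(rr);print([loc(x)[0].round(4) for x in b])
```

```text
rect ((249.6923065185547, 230.53848266601562), (41.96885299682617, 6.667948246002197), 11.309932708740234) 271
hole px [249.56509048 230.4757735 ]
hole (array([-0.11225085, -0.03674722,  0.08      ]), array([0.48276977, 0.04339734, 0.08      ]))
strip mid (array([-0.11234654, -0.03710498,  0.08      ]), array([0.48260913, 0.04306365, 0.08      ]))
[array([-0.121 ,  0.0175,  0.08  ]), array([-0.1035,  0.0178,  0.08  ]), array([-0.1038, -0.0915,  0.08  ]), array([-0.1211, -0.0916,  0.08  ])]
```

send_rows --deltas '[[[0.005,0.006,-0.006],[0,0,0],0.06],[[0.008,0.007,-0.01],[0,0,0],0.06],[[0.008,0.007,-0.01],[0,0,0],0.06],[[0.008,0.007,-0.01],[0,0,0],0.06],[[0.008,0.007,-0.01],[0,0,0],0.06],[[0.008,0.007,-0.01],[0,0,0],0.06],[[0.008,0.007,-0.01],[0,0,0],0.06],[[0.008,0.007,-0.01],[0,0,0],0.06],[[0.006,0.007,0],[0,0,0],0.06],[[0,0,0],[0,0,0],0.06]]'

```text
clock: 11.35
position: [0.434, 0.1807, 0.2299]
ee_rot: [0.244, 2.531, -0.069]
force: [0.1, -0.4, 0.3]
width: 0.656
```

Run:
```python
from h import *
c=camera_params("top")
cr=np.array([[137,52],[537,128],[463,505],[48,422],[615,222],[576,441],[58,446]])
uv=(cr+.5)/5-.5+[185,130]
st=cv2.boxPoints(((249.69,230.54),(41.97,6.67),11.31))
L=np.array([[102,110,108],[102,-108,108],[-102,-108,108],[-102,110,108],[55,-157,103],[-55,-157,103],[-112,99,105]])/1e3
S=np.array([[-121,25,80],[-103,25,80],[-103,-85,80],[-121,-85,80]])/1e3
# rim of open box from the 3x crop (outer top corners at -y side, z~95)
B=np.array([[100,-107.5,95],[-100,-107.5,95]])/1e3
ub=(np.array([[336,55],[291,272]])-1)/3+[180,140]
for name,LL,U in (("lid",L,uv),("all",np.r_[L,S,B],np.r_[uv,st,ub]),("strip+rim",np.r_[S,B],np.r_[st,ub])):
    r=least_squares(lambda p:(proj(W(LL,p),c)-U).ravel(),[.6,.05,-.19])
    print(name,r.x.round(4),r.fun.reshape(-1,2).round(1).tolist())
```

```text
lid [ 0.5992  0.0584 -0.1869] [[-0.8, -0.7], [0.6, -0.7], [0.1, 0.2], [-0.8, 0.2], [0.1, 1.7], [-0.0, -1.0], [0.8, 0.3]]
all [ 0.5985  0.057  -0.1799] [[-0.6, -0.2], [1.0, -0.8], [1.0, 0.2], [-0.0, 0.9], [0.6, 1.5], [0.8, -1.1], [1.5, 0.9], [-1.9, 0.1], [-1.8, -0.1], [-1.5, -0.4], [-1.5, -0.2], [0.8, -1.4], [1.5, 0.4]]
strip+rim [ 0.5976  0.0558 -0.1717] [[-1.1, 0.6], [-1.0, 0.4], [-0.6, -0.3], [-0.6, 0.0], [1.0, -1.4], [2.3, 0.5]]
```

send_rows --deltas '[[[0.007,-0.0015,-0.011],[0,0,0],0.06],[[0.007,-0.0015,-0.011],[0,0,0],0.06],[[0.007,-0.0015,-0.011],[0,0,0],0.06],[[0.007,-0.0015,-0.011],[0,0,0],0.06],[[0.006,-0.0015,-0.01],[0,0,0],0.06],[[0.006,-0.001,-0.01],[0,0,0],0.06],[[0.006,-0.001,-0.01],[0,0,0],0.06],[[0.004,-0.001,-0.007],[0,0,0],0.06],[[0.003,-0.001,-0.004],[0,0,0],0.06],[[0,0,0],[0,0,0],0.06]]'

```text
clock: 12.35
position: [0.4861, 0.1677, 0.1446]
ee_rot: [0.243, 2.531, -0.07]
force: [-0.2, 0.5, -0.3]
width: 0.652
```

Run:
```python
from h import *
print(arm.observe()["position"],arm.observe()["force"])
a=get_image("wrist");b=get_image("top")
o=np.hstack([a,cv2.resize(b[190:250,170:310],(560,240),interpolation=2) if 0 else np.zeros((420,350,3),np.uint8)])
o[:300,560:]=cv2.resize(b[190:250,180:250],(350,300),interpolation=2)
cv2.imwrite("pics/k2.png",cv2.resize(o,(800,369),interpolation=cv2.INTER_AREA)[:,:,::-1])
```

```text
[0.48612149 0.16774244 0.14458346] [-0.15717069  0.45775654 -0.27776032]
```

View pics/k2.png

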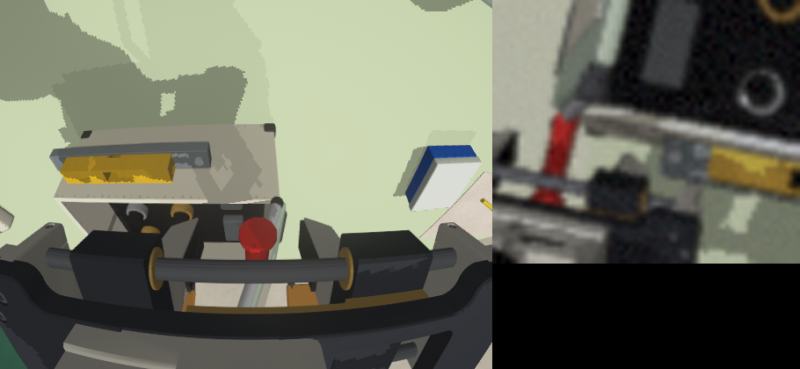

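Wrist view: the red knob (257,235) is between the fingers, about 3 mm to the +y side of their middle. I'll shift a little and close gently.

send_rows --deltas '[[[0,0.0025,0],[0,0,0],0.03],[[0,0,0],[0,0,0],0.02],[[0,0,0],[0,0,0],0.0],[[0,0,0],[0,0,0],0.0],[[0,0,0],[0,0,0],0.0],[[0,0,0],[0,0,0],0.0],[[0,0,0],[0,0,0],0.0],[[0,0,0],[0,0,0],0.0],[[0,0,0],[0,0,0],0.0],[[0,0,0],[0,0,0],0.0]]' --force 12

```text
clock: 13.45
position: [0.4857, 0.1706, 0.1444]
ee_rot: [0.242, 2.531, -0.07]
force: [0.1, 1.1, 0.6]
width: 0.144
```

Run:
```python
from h import *
s,g,d,_,_=lidang();print(s["width"]*91.8,s["position"],s["force"],d)
```

```text
13.246824482897688 [0.48574535 0.17055404 0.14444622] [0.08691106 1.12964235 0.59675994] [-0.14362584  0.08870489  0.15995851]
```

```bash
cat >> h.py <<'E'
from scipy.optimize import brentq
def piv(th,d=0): return np.array([105+d-190*np.cos(th)-2*np.sin(th),101+190*np.sin(th)+2*np.cos(th)])
def along(th,ph,r,d=0): return piv(th,d)+r*np.array([np.cos(ph),-np.sin(ph)])
def phi_for(th,yf,d=0): return np.arccos((yf-piv(th,d)[0])/184)
def wdelta(a,b): # chest yz mm -> world m
    q=(b-a)/1e3; return R.from_rotvec([0,0,P[2]]).apply([0,q[0],q[1]])
E
python3 - <<'E'
from h import *
d=2.5;yh=-31
k=along(1.28,1.28,129,d);print(k)
ph1=phi_for(1.28,yh,d)
tot=0
for ph in np.linspace(1.28,ph1,19)[1:]:
    n=along(1.28,ph,129,d);print("swing",round(ph,3),wdelta(k,n).round(4),along(1.28,ph,184,d).round(0));k=n
th=1.28
for th in np.arange(1.25,.88,-.03):
    n=along(th,phi_for(th,yh,d),129,d);f=along(th,phi_for(th,yh,d),184,d);print("low",round(th,3),wdelta(k,n).round(4),f.round(1));k=n
E
```

```text
[ 88.09434049 160.0123979 ]
swing 1.322 [-0.001  -0.0051 -0.0014] [ 96. 105.]
swing 1.364 [-0.001  -0.0052 -0.0012] [ 89. 104.]
swing 1.406 [-0.001  -0.0052 -0.001 ] [ 81. 102.]
swing 1.447 [-0.001  -0.0052 -0.0008] [ 74. 101.]
swing 1.489 [-0.001  -0.0053 -0.0006] [ 66. 100.]
swing 1.531 [-0.001  -0.0053 -0.0003] [ 58. 100.]
swing 1.573 [-0.001  -0.0053 -0.0001] [ 51. 100.]
swing 1.615 [-0.001  -0.0053  0.0001] [ 43. 100.]
swing 1.657 [-0.001  -0.0053  0.0004] [ 35. 100.]
swing 1.699 [-0.001  -0.0053  0.0006] [ 28. 101.]
swing 1.74 [-0.001  -0.0052  0.0008] [ 20. 102.]
swing 1.782 [-0.001  -0.0052  0.001 ] [ 12. 104.]
swing 1.824 [-0.001  -0.0052  0.0012] [  5. 105.]
swing 1.866 [-0.001  -0.0051  0.0015] [ -2. 108.]
swing 1.908 [-0.001  -0.005   0.0017] [-10. 110.]
swing 1.95 [-0.0009 -0.005   0.0019] [-17. 113.]
swing 1.992 [-0.0009 -0.0049  0.0021] [-24. 116.]
swing 2.033 [-0.0009 -0.0048  0.0023] [-31. 119.]
low 1.25 [-0.0003 -0.0016 -0.0035] [-31.  114.7]
low 1.22 [-0.0003 -0.0016 -0.0035] [-31.  110.5]
low 1.19 [-0.0003 -0.0016 -0.0035] [-31.  106.4]
low 1.16 [-0.0003 -0.0015 -0.0035] [-31.  102.3]
low 1.13 [-0.0003 -0.0015 -0.0035] [-31.   98.3]
low 1.1 [-0.0003 -0.0015 -0.0035] [-31.   94.3]
low 1.07 [-0.0003 -0.0015 -0.0036] [-31.   90.3]
low 1.04 [-0.0003 -0.0014 -0.0036] [-31.   86.4]
low 1.01 [-0.0003 -0.0014 -0.0036] [-31.   82.5]
low 0.98 [-0.0003 -0.0014 -0.0037] [-31.   78.5]
low 0.95 [-0.0003 -0.0014 -0.0037] [-31.   74.6]
low 0.92 [-0.0003 -0.0013 -0.0038] [-31.   70.7]
low 0.89 [-0.0002 -0.0013 -0.0038] [-31.   66.7]
```

send_rows --deltas '[[[-0.001,-0.005,-0.0014],[0,0,0],0.0],[[-0.001,-0.0052,-0.0012],[0,0,0],0.0],[[-0.001,-0.0052,-0.001],[0,0,0],0.0],[[-0.001,-0.0052,-0.0008],[0,0,0],0.0],[[-0.001,-0.0053,-0.0006],[0,0,0],0.0],[[-0.001,-0.0053,-0.0003],[0,0,0],0.0],[[-0.001,-0.0053,-0.0001],[0,0,0],0.0],[[-0.001,-0.0053,0.0001],[0,0,0],0.0],[[-0.001,-0.0053,0.0004],[0,0,0],0.0],[[-0.001,-0.0053,0.0006],[0,0,0],0.0]]'

```text
clock: 14.45
position: [0.4752, 0.1169, 0.1395]
ee_rot: [0.243, 2.532, -0.071]
force: [5.0, 0.5, -6.9]
width: 0.149
```

send_rows --deltas '[[[-0.001,-0.0052,0.0008],[0,0,0],0.0],[[-0.001,-0.0052,0.001],[0,0,0],0.0],[[-0.001,-0.0052,0.0012],[0,0,0],0.0],[[-0.001,-0.0051,0.0015],[0,0,0],0.0],[[-0.001,-0.005,0.0017],[0,0,0],0.0],[[-0.0009,-0.005,0.0019],[0,0,0],0.0],[[-0.0009,-0.0049,0.0021],[0,0,0],0.0],[[-0.0009,-0.0048,0.0023],[0,0,0],0.0],[[0,0,0],[0,0,0],0.0],[[0,0,0],[0,0,0],0.0]]'

```text
clock: 15.45
position: [0.4677, 0.0773, 0.1526]
ee_rot: [0.243, 2.531, -0.07]
force: [0.0, -1.8, -2.4]
width: 0.145
```

send_rows --deltas '[[[-0.0003,-0.0016,-0.0035],[0,0,0],0.0],[[-0.0003,-0.0016,-0.0035],[0,0,0],0.0],[[-0.0003,-0.0016,-0.0035],[0,0,0],0.0],[[-0.0003,-0.0015,-0.0035],[0,0,0],0.0],[[-0.0003,-0.0015,-0.0035],[0,0,0],0.0],[[0,0,0],[0,0,0],0.0],[[0,0,0],[0,0,0],0.0],[[0,0,0],[0,0,0],0.0],[[0,0,0],[0,0,0],0.0],[[0,0,0],[0,0,0],0.0]]'

```text
clock: 16.45
position: [0.4663, 0.0699, 0.135]
ee_rot: [0.242, 2.532, -0.07]
force: [-1.4, -0.1, -4.8]
width: 0.147
```

Run:
```python
from h import *
s,g,d,_,_=lidang();print(s["width"]*91.8,s["position"],s["force"],d)
c=camera_params("top")
for f in([-112,-31,98],[-112,-31,80]): print((proj(W(np.array(f)/1e3,P),c)[0]-[195,180])*6+2.5)
b=get_image("top");e=get_image("wrist")
o=np.zeros((480,800,3),np.uint8);o[:420,:420]=cv2.resize(b[180:250,195:265],(420,420),interpolation=2);o[:285,420:]=cv2.resize(e,(380,285),interpolation=3)
cv2.imwrite("pics/f1.png",o[:,:,::-1]);cv2.imwrite("pics/f1w.png",e[:,:,::-1])
```

```text
13.473808923109585 [0.46629789 0.06992985 0.13500564] [-1.44681812 -0.12818436 -4.8101885 ] [-0.14399018 -0.01377997  0.15052211]
[313.65372518 296.57355789]
[317.01520706 302.21061469]
```

View pics/f1.png

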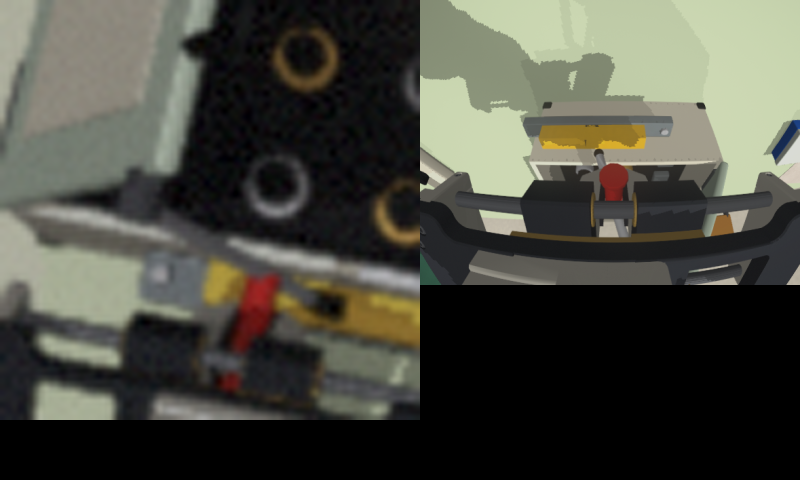

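Left (top, 6x): the rod slants over the strip, with a dark blob at about (330,303) where the foot and hole overlap. Right (wrist): foot tip at about (598,152), just above the strip. I need an enlargement to separate foot and hole.

Run:
```python
from h import *
b=get_image("top");e=cv2.imread("pics/f1w.png")[:,:,::-1]
o=np.hstack([cv2.resize(b[218:246,230:270],(400,280),interpolation=2),np.zeros((280,400,3),np.uint8)])
o[:,400:]=cv2.resize(e[155:260,170:320],(400,280),interpolation=2)
cv2.imwrite("pics/f2.png",o[:,:,::-1])
```

```text
(no output)
```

View pics/f2.png

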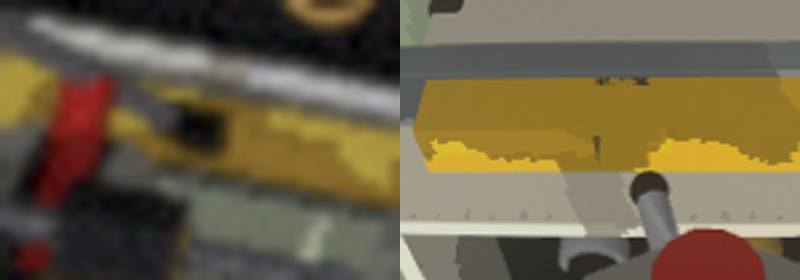

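Right (wrist crop): black foot ball at (650,187). The hole shows as a band between columns 597 and 648, with its black bottom visible at row 80 and a corner slit at (597,147). Left: the foot blob merges with the hole at (205,130). I'll work out the rays.

```bash
cat >> h.py <<'E'
def wray(uv,c):
    f=210/np.tan(np.radians(c["fov_y"])/2); v=np.array(uv)-[c["cx"],c["cy"]]; r=np.hypot(*v); a=r/f
    d=np.r_[v/r*np.sin(a),np.cos(a)]; Rm=cv2.Rodrigues(c["rvec"])[0]
    return -Rm.T@c["tvec"],Rm.T@d
def tolocal(o,d):
    Q=R.from_rotvec([0,0,-P[2]]); return Q.apply(o-[P[0],P[1],0]),Q.apply(d)
E
python3 - <<'E'
from h import *
c=camera_params("wrist");print(c["fov_y"],c["cx"],c["cy"])
def ip(u,v): return [170+(u-400)*.375-.3,155+v*.375-.3]
o,d=tolocal(*wray(ip(650,187),c));print("cam",o,"dir",d);t=(-.112-o[0])/d[0];print("foot",o+t*d)
for n,u,v,z in(("bot L",597,80,.065),("bot R",648,80,.065),("top slit",597,147,.08),("strip edge",500,170,.08),("strip edge far",500,78,.08),("strip end L",415,130,.08)):
    o,d=tolocal(*wray(ip(u,v),c));print(n,o+(z-o[2])/d[2]*d)
ct=camera_params("top")
for uv in([249.57,230.48],[250.5,231]):
  for z in(.08,.098):
    q=onz(uv,ct,z);print(uv,z,R.from_rotvec([0,0,-P[2]]).apply(q-[P[0],P[1],0]))
# model knob->theta,phi
from scipy.optimize import fsolve
k=np.array([-13.78,150.5])
for dd in(0,2.5):
    s=fsolve(lambda x:along(x[0],x[1],129,dd)-k,[1.13,1.8]);print(s,along(s[0],s[1],184,dd))
E
```

```text
65.70646984690485 285.16029673984616 210.4533757135577
cam [-0.28984216 -0.01408378  0.22002681] dir [ 0.81132032 -0.06534287 -0.58093859]
foot [-0.112      -0.028407    0.09268453]
bot L [-0.12191198 -0.04303888  0.065     ]
bot R [-0.12174984 -0.02949     0.065     ]
top slit [-0.11229514 -0.04281549  0.08      ]
strip edge [-0.10221973 -0.07095412  0.08      ]
strip edge far [-0.13931343 -0.06390019  0.08      ]
strip end L [-0.11980591 -0.09105478  0.08      ]
[249.57, 230.48] 0.08 [-0.11225916 -0.03676201  0.08      ]
[249.57, 230.48] 0.098 [-0.1143385  -0.03857728  0.098     ]
[250.5, 231] 0.08 [-0.11311581 -0.03941013  0.08      ]
[250.5, 231] 0.098 [-0.11518136 -0.0411828   0.098     ]
[1.13550436 1.86047589] [-29.4904837   97.79154999]
[1.12968809 1.87266624] [-30.13183469  97.9869778 ]
```

Foot is at y -28.4 and z 92.7. The hole centre is at y -36.3 from the wrist view and -36.8 from the top view, so the two agree. I'll shift the foot about 8 mm along -y, then lower gently.

send_rows --deltas '[[[-0.0003,-0.0018,0.0006],[0,0,0],0.0],[[-0.0004,-0.0018,0.0006],[0,0,0],0.0],[[-0.0003,-0.0019,0.0005],[0,0,0],0.0],[[0,0,0],[0,0,0],0.0],[[-0.0001,-0.0007,-0.0018],[0,0,0],0.0],[[-0.0002,-0.0008,-0.0018],[0,0,0],0.0],[[-0.0001,-0.0007,-0.0018],[0,0,0],0.0],[[0,0,0],[0,0,0],0.0],[[0,0,0],[0,0,0],0.0],[[0,0,0],[0,0,0],0.0]]'

```text
clock: 17.6
position: [0.4648, 0.0619, 0.1312]
ee_rot: [0.243, 2.532, -0.07]
force: [-3.0, -0.1, -3.4]
width: 0.148
```

Run:
```python
from h import *
s,g,d,_,_=lidang();print(s["force"],d)
c=camera_params("wrist");e=get_image("wrist")
np.save("wc.npy",np.r_[c["rvec"],c["tvec"]])
cv2.imwrite("pics/f3.png",cv2.resize(e[150:255,170:370],(800,420),interpolation=2)[:,:,::-1])
```

```text
[-3.03106755 -0.05253985 -3.38155685] [-0.14391585 -0.02193406  0.14667737]
```

View pics/f3.png

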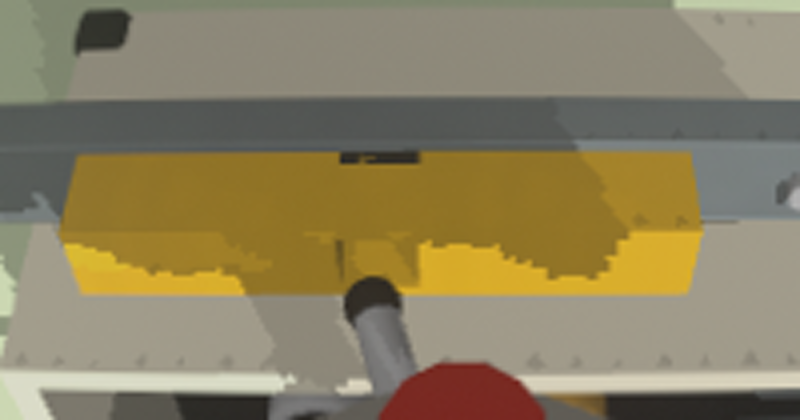

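Clear view: the hole's top opening spans columns 340–418 and rows 235–293, and the foot ball is at (372,303), just above the hole's near part.

Run:
```python
from h import *
c=camera_params("wrist")
def ip(u,v): return [170+u*.25-.4,150+v*.25-.4]
o,d=tolocal(*wray(ip(372,303),c));t=(-.112-o[0])/d[0];print("foot",o+t*d)
for n,u,v in(("L",340,264),("R",418,264),("endL",63,232),("endR",700,232),("endL2",82,295),("endR2",688,295)):
    o,d=tolocal(*wray(ip(u,v),c));print(n,o+(.08-o[2])/d[2]*d)
```

```text
foot [-0.112      -0.03713324  0.08929575]
L [-0.11063    -0.04314514  0.08      ]
R [-0.11057603 -0.02959364  0.08      ]
endL [-0.11984569 -0.09093155  0.08      ]
endR [-0.11924383  0.01842648  0.08      ]
endL2 [-0.10128962 -0.09189892  0.08      ]
endR2 [-0.10100701  0.01886016  0.08      ]
```

send_rows --deltas '[[[-0.0001,-0.0003,-0.0018],[0,0,0],0.0],[[-0.0001,-0.0007,-0.0018],[0,0,0],0.0],[[-0.0001,-0.0007,-0.0018],[0,0,0],0.0],[[-0.0001,-0.0007,-0.0018],[0,0,0],0.0],[[-0.0002,-0.0007,-0.0018],[0,0,0],0.0],[[0,0,0],[0,0,0],0.0],[[0,0,0],[0,0,0],0.0],[[0,0,0],[0,0,0],0.0],[[0,0,0],[0,0,0],0.0],[[0,0,0],[0,0,0],0.0]]'

```text
clock: 18.65
position: [0.4643, 0.059, 0.1223]
ee_rot: [0.242, 2.531, -0.07]
force: [-3.9, -0.1, -4.2]
width: 0.152
```

send_rows --deltas '[[[-0.0001,-0.0007,-0.0018],[0,0,0],0.0],[[-0.0001,-0.0007,-0.0018],[0,0,0],0.0],[[-0.0001,-0.0007,-0.0018],[0,0,0],0.0],[[0,0,0],[0,0,0],0.0],[[0,0,0],[0,0,0],0.0],[[0,0,0],[0,0,0],0.0],[[0,0,0],[0,0,0],0.0],[[0,0,0],[0,0,0],0.0],[[0,0,0],[0,0,0],0.0],[[0,0,0],[0,0,0],0.0]]'

```text
clock: 19.65
position: [0.464, 0.0569, 0.1169]
ee_rot: [0.242, 2.532, -0.07]
force: [-4.0, 0.3, -3.6]
width: 0.148
```

send_rows --deltas '[[[-0.0001,-0.0006,-0.0016],[0,0,0],0.0],[[-0.0001,-0.0006,-0.0016],[0,0,0],0.0],[[0,-0.0002,-0.0006],[0,0,0],0.0],[[0,0,0],[0,0,0],0.0],[[0,0,0],[0,0,0],0.0],[[0,0,0],[0,0,0],0.0],[[0,0,0],[0,0,0],0.0],[[0,0,0],[0,0,0],0.0],[[0,0,0],[0,0,0],0.0],[[0,0,0],[0,0,0],0.0]]'

```text
clock: 20.65
position: [0.4639, 0.0557, 0.1131]
ee_rot: [0.242, 2.531, -0.069]
force: [-5.6, 1.3, -1.7]
width: 0.149
```

Run:
```python
from h import *
s,g,d,_,_=lidang();print(s["force"],d)
e=get_image("wrist")
cv2.imwrite("pics/f4.png",cv2.resize(e[150:255,170:370],(800,420),interpolation=2)[:,:,::-1])
```

```text
[-5.57942722  1.30673773 -1.73924784] [-0.14370638 -0.02818153  0.12866367]
```

View pics/f4.png

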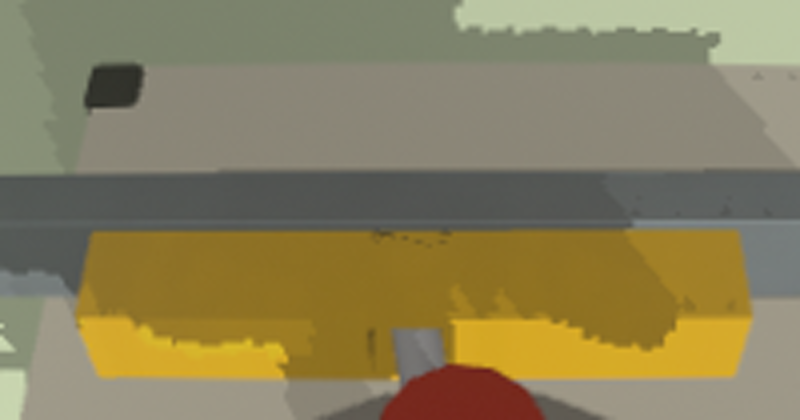

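The rod now goes down into the hole (rod at about (420,345), foot out of sight). I'll press on to the bottom in small steps.

send_rows --deltas '[[[0,-0.0002,-0.0007],[0,0,0],0.0],[[0,-0.0002,-0.0007],[0,0,0],0.0],[[0,0,0],[0,0,0],0.0],[[0,0,0],[0,0,0],0.0],[[0,0,0],[0,0,0],0.0],[[0,0,0],[0,0,0],0.0],[[0,0,0],[0,0,0],0.0],[[0,0,0],[0,0,0],0.0],[[0,0,0],[0,0,0],0.0],[[0,0,0],[0,0,0],0.0]]'

```text
clock: 21.7
position: [0.464, 0.0555, 0.1122]
ee_rot: [0.242, 2.53, -0.069]
force: [-10.2, 1.5, 8.2]
width: 0.146
```

Bottom contact: the vertical force rose about 10 N over the last step. Releasing and backing out along the tool axis.

send_rows --deltas '[[[0,0,0.0005],[0,0,0],0.0],[[0,0,0],[0,0,0],0.06],[[0,0,0],[0,0,0],0.06],[[0,0,0],[0,0,0],0.06],[[0,0,0],[0,0,0],0.06],[[0,0,0],[0,0,0],0.06],[[0,0,0],[0,0,0],0.06],[[0,0,0],[0,0,0],0.06],[[0,0,0],[0,0,0],0.06],[[0,0,0],[0,0,0],0.06]]'

```text
clock: 22.7
position: [0.4639, 0.0552, 0.1122]
ee_rot: [0.242, 2.531, -0.07]
force: [-0.2, -0.2, -0.1]
width: 0.649
```

send_rows --deltas '[[[-0.003,0.0005,0.004],[0,0,0],0.06],[[-0.006,0.001,0.009],[0,0,0],0.06],[[-0.01,0.002,0.015],[0,0,0],0.06],[[-0.014,0.0026,0.021],[0,0,0],0.06],[[-0.014,0.0026,0.021],[0,0,0],0.06],[[-0.014,0.0026,0.021],[0,0,0],0.06],[[-0.02,0.0026,0.021],[0,0,0],0.06],[[-0.02,0.0026,0.02],[0,0,0],0.06],[[-0.01,0,0.01],[0,0,0],0.06],[[0,0,0],[0,0,0],0.06]]'

```text
clock: 23.7
position: [0.3527, 0.0723, 0.2556]
ee_rot: [0.241, 2.529, -0.066]
force: [-0.7, -0.5, 0.1]
width: 0.654
```

Run:
```python
from h import *
s=arm.observe();print(s["clock"],s["position"],s["force"])
a=get_image("top");b=get_image("scene");e=get_image("wrist")
o=np.zeros((600,800,3),np.uint8)
o[:360,:400]=cv2.resize(a[140:260,185:318],(400,360),interpolation=2)
o[:300,400:]=cv2.resize(e,(400,300),interpolation=3)
o[360:,:320]=cv2.resize(b,(320,240),interpolation=3)
o[360:,400:]=cv2.resize(b[120:240,235:435],(400,240),interpolation=2)
cv2.imwrite("pics/e1.png",o[:,:,::-1]);cv2.imwrite("pics/e1w.png",e[:,:,::-1])
ct=camera_params("top")
for th in(.85,.915,.98):
    for n,x,r in(("c1",-102,213),("hand+",55,262),("hand-",-55,262)):
        q=[x,105-r*np.cos(th)-2*np.sin(th),101+r*np.sin(th)+2*np.cos(th)]
        print(th,n,((proj(W(np.array(q)/1e3,P),ct)[0]-[185,140])*3+1).round())
```

```text
23.7 [0.35267904 0.07225248 0.2555835 ] [-0.73334716 -0.45417143  0.10070507]
0.85 c1 [179. 226.]
0.85 hand+ [265.  15.]
0.85 hand- [234. 161.]
0.915 c1 [164. 221.]
0.915 hand+ [246.   7.]
0.915 hand- [215. 154.]
0.98 c1 [148. 216.]
0.98 hand+ [227.  -2.]
0.98 hand- [194. 148.]
```

View pics/e1.png

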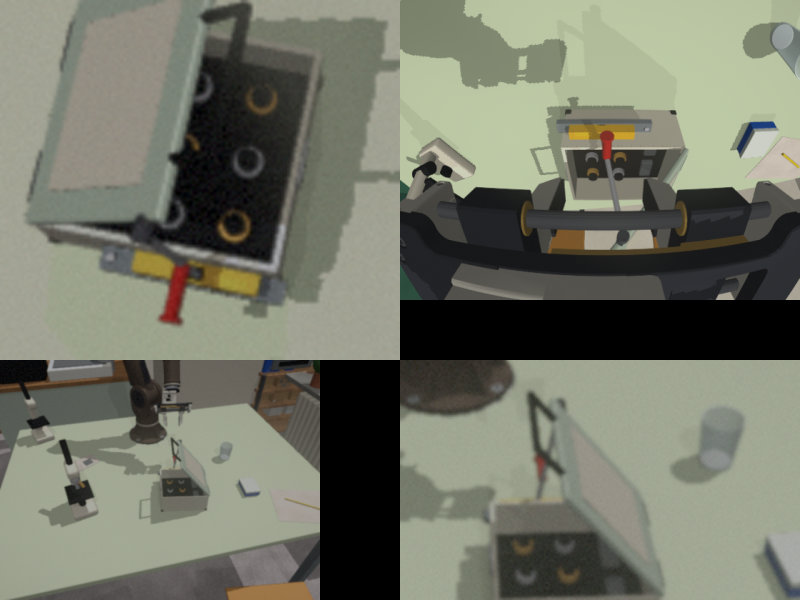

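The lid is propped. Its handle end at (246,10) in the top view matches the predicted 0.915 rad. The rod stands in the hole, the gripper is clear, and the microscope, beaker and slide box are in place. Nothing can drift further with the robot away, so I'm handing in.

```bash
python3 -c "
from cell import job
print(job.sign_off())"
```

```text
the job is handed in; nothing more can be done
None
```

I opened the lid by its black handle to about 1.28 rad. I then swung the prop rod out by its red knob, lowered its foot into the hole in the yellow strip, let go and backed the gripper away. The job was handed in at about 24 s.

**Seating:** The foot went into the hole without touching the strip, and the force rose only when it reached the bottom, by about 10 N, well under 25 N. The last pictures show the rod standing in the hole and the lid propped at about 0.915 rad, inside the expected 0.89 to 0.94. I judged that angle from the top view.

**Clearance:** The tool force read about zero after release. The microscope, beaker and slide box look to be where they stood.

**Checks that disagreed:** The strip appeared about 7 mm further along -y than the lid-based chest fit predicted. I placed the foot by where the wrist and top cameras saw the hole; those two agreed to within 1 mm. My first approach left the foot about 8 mm short of the hole, and I corrected that before lowering it. I did not take a second picture to confirm the lid had stopped moving.

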